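Set the creasing press with the thick gauge blade

ROBOT

A 6-joint arm with a two-finger parallel gripper is mounted at the origin on a cart in front of the work surface, level with it; the furniture and walls round the work are solid. World frame = base frame: x ahead of the robot, y to its left, z up, the work surface at z = 0. Lengths are in m, angles in rad, forces in N, time in s.
With the tool pointing down it reaches from about 0.225 to 0.875 m from the base axis. Payload 3.4 kg.
Tool frame: the origin (TCP) lies at the very end of the fingers, on their centre line; the grasp point (between the pads) lies 19 mm behind it; z points along the fingers, y is the line along which they close (so a half turn about z gives the same grasp; the last joint's range is limited). The gripper opens to 85 mm and grips with 20 to 120 N. Pads are 22 mm wide; open, the fingers measure 114 mm over their backs; the gripper's body (76 mm by 85 mm) begins 54 mm behind the grasp point. The pads swing forward as they close: fully open they stand 13 mm farther back than shut.
Start: joints at [-1.248, 0.276, 1.505, -0, 1.361, -0.121], TCP at [0.247, -0.519, 0.231] pointing down, gripper open.
Joint ranges: [-2.89, 2.89], [-0.75, 2.08], [0.22, 2.7], [-1.18, 4.32], [0.11, 2.71], [-2.7, 2.7]. Speed limits (rad/s): [2.57, 2.57, 3.14, 3.14, 3.14, 3.14].

INTERFACE

Orientations are given as a unit quaternion [w, x, y, z].
In Python, from rig import readout, vision, manip gives the robot as it stands.
- The arm moves only by the shell command python3 -m handwheel 'ROWS' [FORCE]. ROWS is JSON, a list of rows, each a list of 3 entries, a list of its own where there are three numbers: the shift along the tool's x, y, z in mm, then the turn, a rotation vector about the tool's x, y, z in units of 6 degrees (1.0 is 6 degrees), then the closure, from -1 (fully open) to 1 (shut), so that 0 is half open. A call has 1 to 20 rows; each row shifts and turns the commanded pose from where the row before left it, along the tool's axes as they then stand; what a row does not reach is not made up. A row lasts 1/8 s, in which the tool goes at most 62.5 mm and 10.7 degrees, less where a joint would pass 70% of its speed; a pose out of reach is approached as far as the arm can. A call is refused whole if a number of a shift passes 62.5 or a number of a turn 1, either way. A call with a gripper value outside its range is refused whole. The fingers move at their own pace and stop on an object; FORCE is the grip in N (left out, the last holds). Time passes only in rows, so rows that do not move let the fingers close. It gives the time, the measured TCP pose, the force, the opening and the grip force at its end, in the units of the state.
- readout.get_state(): the state, without advancing time (a new reading comes with each control period).
- vision.get_image(name): name is "side" or "top"; returns the picture (480x640x3 uint8, blue, green, red); there is no depth.
- vision.camera_params(name): a dict with "intrinsics" (3x3 intrinsics, pixels), "dist" ([k1, k2, p1, p2, k3] as OpenCV has them; the pictures are not rectified), "rvec" (rotation vector, rad) and "tvec" (3), from world to camera coordinates, as OpenCV has them. Camera axes: x right, y down, z forward; pixel columns grow to the right and rows downward; lengths in m; the calibration is good to about 2 mm. A picture is of the moment at which its call begins. camera_params takes no time and is no camera call.
- manip.sign_off(): hands the job in; it is judged then, once.
The state is a dict: "clock": time; "qpos": joint angles; "qd": joint speeds; "effort": joint torques, N m; "position": TCP position; "ee_rot": TCP orientation; "contact_force": force on the tool from outside, world axes, zero at the start; "moment": the same for the moment, N m; "width": finger opening in m; "gripper_force": force on a finger pad.
Only numpy, scipy, OpenCV 4.12 (cv2) and the standard library are available. Lean on these libraries where they do the work, as an engineer would, in place of code of your own. Each camera call takes 0.05 s, during which the arm holds its last target. There are 200 camera calls.

TASK

Set the bar height of the small bench press with the thicker of the two gauge blades: lying flat on the press bed, slide it nose first and straight into the gap under the raised bar until the line scored across the blade is level with the front face of the press uprights. Then press the pad on top of the bar down until the bar rests on the blade, and leave the blade nipped there. Leave the thinner gauge and the other things where they are.

Things in the scene. Friction and masses are not known exactly. Their poses are not given: they have to be found in the camera images.
- press: Fixed grey bench press. Origin at table height, midway between the uprights, in the plane of their front faces; x points into the gap (away from the robot, within 0.25 rad), z up. Bed 12 mm thick, 116 wide, from x = -130 (open apron) to +50 mm. Uprights x = 0 to 45 mm, 56 mm clear between them, 104 mm high. The steel bar (x = 3 to 42 mm, 52 wide) slides up and down between them.
- press_mouth (a point): Point on the bed's top face (12 mm above the table), midway between the uprights, in the plane of their front faces. Axes as the press. A crosshead joins the uprights over the gap, 84 to 104 mm above the table.
- press_bar (a joint): How far the bar is pushed down, in m: 0 fully raised (24 mm gap over the bed), 0.022 lower stop (2 mm gap). Starts between 0 and 0.005, stays at any height it is left; about 4 N moves it. It reads 0.010 when it rests on the thick blade.
- press_pad (a point): Centre of the top face of the round black push pad (36 mm across) on the bar's stem, 142 mm above the table when the bar is fully raised, 22.5 mm behind the press's front plane; it goes down with the bar, straight.
- thick_gauge_grip (a point): Centre of the black handle block of the thick gauge (loose, 160 g, lying flat): steel blade 180 mm long (x), 44 wide, 14 thick, nose narrowed to 36 over its last 12 mm. The block stands on the blade: 44 mm along x, 18 wide (y), 34 tall; this point is 31 mm above the blade's underside. x points to the nose, 135 mm ahead; the rear end is 45 mm behind.
- thick_gauge_line (a point): Middle of the dark line scored across the thick gauge, on its top face (14 mm above its underside): 80 mm ahead of the handle's centre and 55 mm short of the nose. Axes as the gauge.
- thin_gauge_grip (a point): Centre of the handle block of the thin gauge: the same shape, but its blade is only 7 mm thick and this point is 24 mm above its underside. Not to be used; leave it where it lies.
- stapler: Grey stapler, 34 x 135 x 42 mm, loose bystander beyond the work. Origin under its centre.
- specimen_jar: Glass jar with black cap, 48 mm across, 74 mm tall, loose bystander behind the press. Origin under its centre.
- film_pot: Black film pot with grey lid, 34 mm across, 51 mm tall, loose bystander. Origin under its centre.
Not all that is in view belongs to the job. Leave any pink look-alike of the press alone.

How it is judged:
By the outcome, as a careful person would: the job done as asked, in the order asked, and still so for the second after the job is handed in, with the robot touching nothing.
It also fails if it takes over 54 s, if anything falls off the work surface, if the arm or the gripper's body presses on something with over 40 N, if the wrist force passes 120 N, or if a joint passes its speed limit or range.

## Working session

There is one attempt and no reset: what is moved stays moved. The work goes in short steps, Python scripts to look and compute and a shell command to move; the robot and the scene stay as the last step left them, time stands still between calls to the robot, and variables do not carry over. Pictures are saved under pics/ and viewed, at most 10 in all, crops included, and the job is handed in when it is done.

```bash
mkdir -p pics
python3 - <<'E'
from rig import readout, vision
import cv2
for n in("side","top"):
    cv2.imwrite(f"pics/{n}0.png",vision.get_image(n)); p=vision.camera_params(n)
    R=cv2.Rodrigues(p["rvec"])[0] if hasattr(p["rvec"],'shape') else cv2.Rodrigues(__import__('numpy').array(p["rvec"]))[0]
    print(n,-R.T@__import__('numpy').array(p["tvec"]).ravel(),p["intrinsics"],p["dist"])
print(readout.get_state())
E
```

```text
side [0.59418783 1.00168115 0.98628014] [[602.94710682   0.         309.400385  ]
 [  0.         602.94710682 238.57079527]
 [  0.           0.           1.        ]] [-0.01693011  0.          0.          0.          0.        ]
top [ 0.46183804 -0.08625638  1.12047407] [[453.11325541   0.         325.21908197]
 [  0.         453.11325541 233.75114347]
 [  0.           0.           1.        ]] [-0.07737319  0.          0.          0.          0.        ]
{'clock': 0.1, 'qpos': array([-1.24796299e+00,  2.76574797e-01,  1.50596910e+00, -4.95876745e-08,
        1.36071811e+00, -1.21002327e-01]), 'qd': array([ 7.85511175e-06, -8.68243138e-04, -2.28757051e-03,  6.98613838e-04,
        1.28933977e-03, -1.74566029e-03]), 'effort': array([ 8.41216370e-04, -4.17703593e+01, -2.46405745e+01, -3.01735445e-04,
        5.84172114e-03,  2.83515355e-06]), 'position': array([ 0.24675771, -0.51885838,  0.23051659]), 'ee_rot': array([-8.30428002e-04,  9.75476787e-01,  2.20100755e-01, -8.41130736e-05]), 'contact_force': array([-0.05824719, -0.91762243,  0.85089876]), 'moment': array([ 0.02716889, -0.00576984,  0.06117475]), 'gripper_force': 0.0, 'width': 0.08527357498716798}
```

View pics/side0.png

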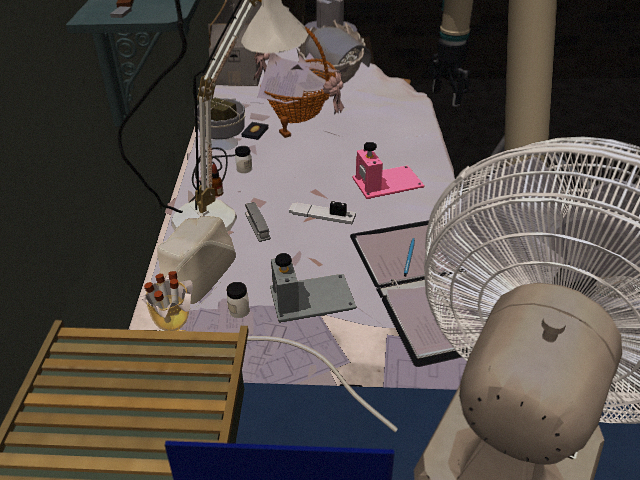

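View pics/top0.png

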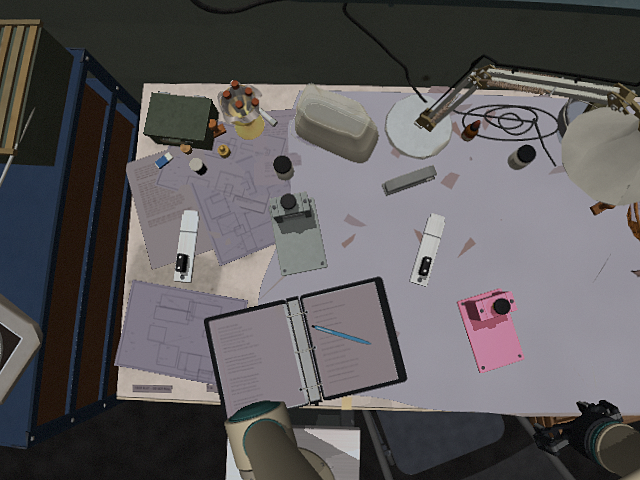

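The top view shows the grey press at (300,230), with its pad at (289,202), and the pink decoy at (490,330). There are two gauges, left at (186,246) with handle (181,263) and right at (428,250) with handle (425,266). The side view shows only the right gauge, at (322,212). I'll crop it to judge its thickness.

```bash
cat > h.py <<'E'
import numpy as np, cv2
from rig import vision, readout
def cam(n):
    p=vision.camera_params(n); R=cv2.Rodrigues(np.array(p["rvec"],float))[0]; t=np.array(p["tvec"],float).ravel()
    return np.array(p["intrinsics"]),np.array(p["dist"]),R,t
def ray(n,uv):
    K,d,R,t=cam(n); q=cv2.undistortPoints(np.array([[uv]],float),K,d).ravel()
    return -R.T@t, R.T@np.array([q[0],q[1],1])
def plane(n,uv,z):
    c,r=ray(n,uv); return (c+r*(z-c[2])/r[2])
def proj(n,P):
    K,d,R,t=cam(n); return cv2.projectPoints(np.array(P,float).reshape(-1,1,3),cv2.Rodrigues(R)[0],t,K,d)[0].reshape(-1,2)
def tri(u1,u2):
    c1,r1=ray("top",u1);c2,r2=ray("side",u2)
    s=np.linalg.lstsq(np.stack([r1,-r2],1),c2-c1,rcond=None)[0]
    a=c1+r1*s[0];b=c2+r2*s[1];return (a+b)/2,np.linalg.norm(a-b)
E
python3 - <<'E'
from h import *
s=cv2.imread("pics/side0.png");t=cv2.imread("pics/top0.png")
f=lambda im,x,y,w,h,k:cv2.resize(im[y:y+h,x:x+w],(w*k,h*k),interpolation=cv2.INTER_CUBIC)
a=f(s,280,190,80,50,10)[:500]; cv2.imwrite("pics/c1.png",a)
b=np.hstack([f(t,160,200,50,90,6),f(t,400,200,50,90,6)]);cv2.imwrite("pics/c2.png",b)
for z in(.03,):
  print("L",plane("top",(181,263),z),"R",plane("top",(425,266),z))
print("L in side",proj("side",plane("top",(181,263),.03)))
print("press pad",plane("top",(289,202),.14))
E
```

```text
L [0.53321249 0.28454198 0.03      ] R [ 0.54168043 -0.30779482  0.03      ]
L in side [[351.59278225 390.1401056 ]]
press pad [0.66758824 0.014494   0.14      ]
```

View pics/c1.png

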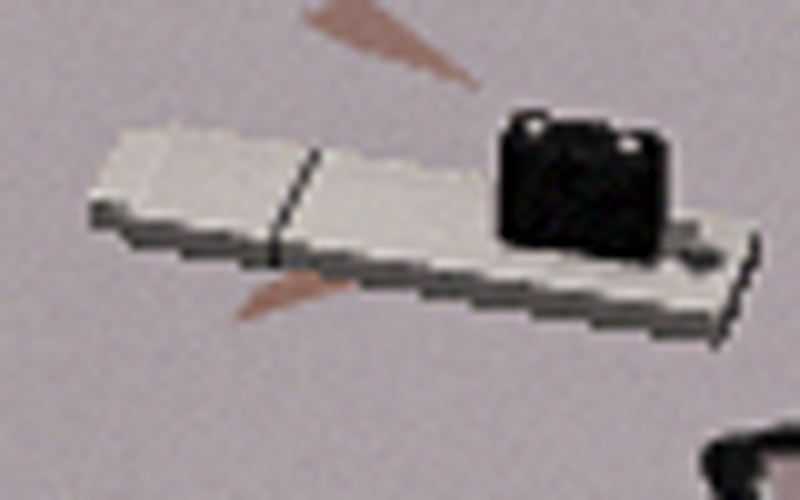

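View pics/c2.png

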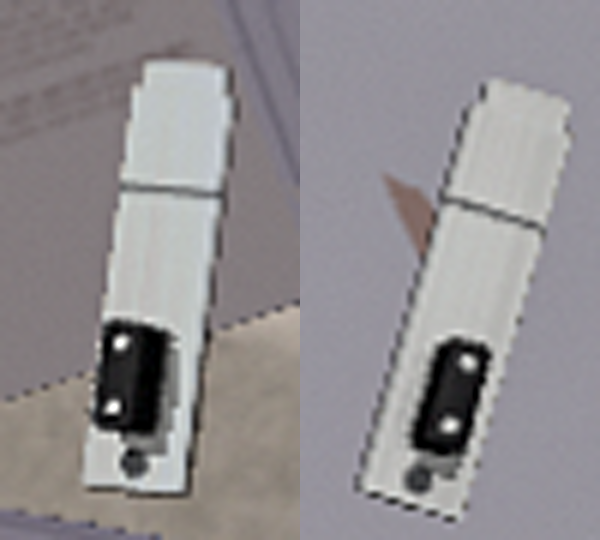

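Run:
```python
from h import *
# crop px -> image px (resize centre convention)
T=lambda x,y:((x-300+.5)/6-.5+400,(y+.5)/6-.5+200)
TL=lambda x,y:((x+.5)/6-.5+160,(y+.5)/6-.5+200)
S=lambda x,y:((x+.5)/10-.5+280,(y+.5)/10-.5+190)
print("lineL",tri(T(443,200),S(275,242)));print("lineR",tri(T(545,231),S(318,150)))
print("rivF",tri(T(468,362),S(534,125)));print("rivB",tri(T(450,426),S(630,145)))
P=tri(T(443,200),S(275,242))[0]
for h in(.007,.014): 
  a=P.copy();a[2]=h;b=a.copy();b[2]=0;print(h,proj("side",[a,b]))
# left gauge, two assumptions
for h in(.014,):
  l=[plane("top",TL(*q),h) for q in((121,186),(222,194),(145,62),(227,68),(84,488),(187,494))]
  r=[plane("top",TL(*q),h+.034) for q in((121,343),(112,407))]
  print(np.round(l,4),np.round(r,4))
```

```text
lineL (array([ 0.62533934, -0.30772101,  0.01234474]), np.float64(0.0013149592186440739))
lineR (array([ 0.61372448, -0.34985795,  0.01246211]), np.float64(0.0017863142519310077))
rivF (array([ 0.55557779, -0.31023253,  0.04879814]), np.float64(0.0013870797460287779))
rivB (array([ 0.53020877, -0.30344037,  0.04692346]), np.float64(0.0013131751152831675))
0.007 [[307.32235646 215.37790991]
 [307.36587771 217.44177783]]
0.014 [[307.27860121 213.30291483]
 [307.36587771 217.44177783]]
[[0.6152 0.2989 0.014 ]
 [0.6129 0.2558 0.014 ]
 [0.6679 0.2925 0.014 ]
 [0.6662 0.2573 0.014 ]
 [0.4895 0.3057 0.014 ]
 [0.4884 0.2624 0.014 ]] [[0.547  0.2825 0.048 ]
 [0.5212 0.2844 0.048 ]]
```

The two cues disagree: triangulation gives about 12–14 mm, while the visible edge looks thin. I'll check the triangulation on the press bed, whose height is known, and take edge profiles.

Run:
```python
from h import *
s=cv2.imread("pics/side0.png");t=cv2.imread("pics/top0.png")
g=cv2.cvtColor(s,cv2.COLOR_BGR2GRAY)
for x in(295,303,312,320,330,340,348): print(x,g[200:228,x])
f=lambda im,x,y,w,h,k:cv2.resize(im[y:y+h,x:x+w],(w*k,h*k),interpolation=cv2.INTER_CUBIC)
a=f(s,262,245,100,80,5);b=f(t,262,180,75,100,4)
c=np.zeros((400,800,3),np.uint8);c[:400,:500]=a;c[:400,500:800]=b;cv2.imwrite("pics/c3.png",c)
# top view outline lengths
gt=cv2.cvtColor(t,cv2.COLOR_BGR2HSV)
for n,(x,y,w,h) in dict(L=(160,200,50,90),R=(400,200,50,90)).items():
  im=cv2.resize(t[y:y+h,x:x+w],None,fx=8,fy=8,interpolation=cv2.INTER_CUBIC);v=cv2.cvtColor(im,cv2.COLOR_BGR2GRAY)
  m=(v>(185)).astype(np.uint8);m=cv2.morphologyEx(m,cv2.MORPH_CLOSE,np.ones((25,25)))
  c=max(cv2.findContours(m,0,2)[0],key=cv2.contourArea);r=cv2.minAreaRect(c);bx=(cv2.boxPoints(r)+.5)/8-.5+[x,y]
  P=np.array([plane("top",q,.014) for q in bx]);d=np.linalg.norm(np.diff(P,axis=0),axis=1);print(n,np.round(P,4)[:,:2].tolist(),d)
```

```text
295 [164 162 163 187 184 189 192 184 181 182 184 197  81  77  69 161 163 165
 158 160 165 160 162 160 163 159 160 159]
303 [161 164 163 174 184 179 184 181 186 186 183 185 193 126  81  74 157 165
 162 162 161 147 152 160 159 163 160 160]
312 [160 162 159 159 159 191 184 185 187 186 188 188 187 188 197  88  83  77
 117 140 161 160 164 162 165 162 162 161]
320 [161 164 161 165 158 158 180 179 180 185 186 189 185 188 182 193  90  76
  77 159 166 165 165 163 161 162 164 166]
330 [167 164 168  53   8   0   1   0   0   1   0   0   0   0 113 164 180 196
  82  77  71 165 163 166 161 166 165 163]
340 [165 168  69  19  23  21  12   8  16   1   3   6   6   7   1   2 167 163
 181 152  86  80  68 162 161 165 163 159]
348 [162 162 161 164 157 164 163 166 166 166 165 188  98  88  98  36 104 178
 187 185 195  82  78  70 162 165 161 161]
L [[0.4921, 0.3069], [0.6697, 0.297], [0.6653, 0.2544], [0.4884, 0.2651]] [0.1778205  0.04277591 0.17725555]
R [[0.5051, -0.2746], [0.6762, -0.3238], [0.6654, -0.3642], [0.4947, -0.3141]] [0.17803374 0.04177824 0.17793547]
```

View pics/c3.png

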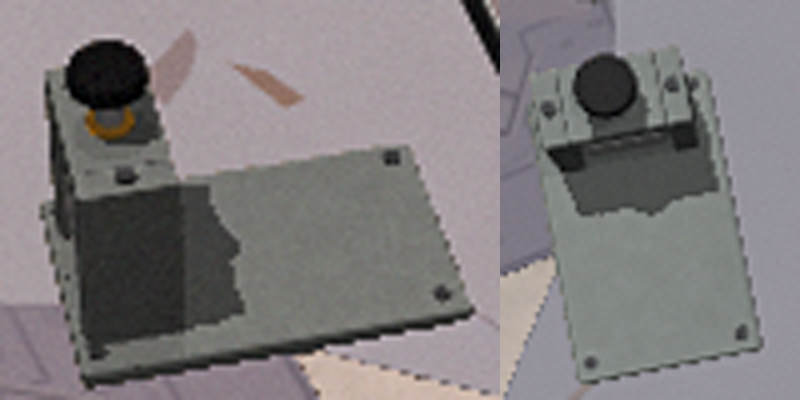

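Run:
```python
from h import *
S=lambda x,y:((x+.5)/5-.5+262,(y+.5)/5-.5+245)
T=lambda x,y:((x-500+.5)/4-.5+262,(y+.5)/4-.5+180)
A=tri(T(580,381),S(472,308));B=tri(T(762,346),S(410,148));print(A,B)
print("screws",tri(T(591,362),S(441,292)),tri(T(741,332),S(391,157)))
print("pad",tri(T(606,86),S(107,72)))
# press frame from corners at z=.012
a=plane("top",T(580,381),.012);b=plane("top",T(762,346),.012);w=a-b;y=w/np.linalg.norm(w);x=np.array([y[1],-y[0],0]);print("yaw corners",np.arctan2(x[1],x[0]),np.linalg.norm(w),(a+b)/2+.13*x)
c=plane("top",T(692,52),.104)if 0 else None
# left long edge of bed
for e in [((566,320),(580,381)),((741,240),(762,346))]:
  p,q=[plane("top",T(*k),.012) for k in e];d=p-q;print("edge yaw",np.arctan2(d[1],d[0]))
for z in(.142,.137): print(plane("top",T(606,86),z),plane("side",S(107,72),z))
```

```text
(array([0.51197708, 0.03912197, 0.00964225]), np.float64(0.0009944829412115417)) (array([ 0.53629   , -0.07173772,  0.00639317]), np.float64(0.0016608815056726144))
screws (array([0.52468552, 0.0323373 , 0.01294101]), np.float64(0.0011698314323124925)) (array([ 0.54502448, -0.05883362,  0.01228978]), np.float64(0.00013813047128683853))
pad (array([0.6716361 , 0.01723938, 0.13266744]), np.float64(0.0011103243634307109))
yaw corners 0.2167174667274776 0.11335508933731592 [0.65151007 0.01140071 0.012     ]
edge yaw 0.26548037989988343
edge yaw 0.22211739346250406
[0.66909434 0.0163016  0.142     ] [0.67133513 0.02782627 0.142     ]
[0.67015342 0.01682567 0.137     ] [0.67179201 0.0220589  0.137     ]
```

The bed screws triangulate to 12–13 mm, so the triangulation is sound.

Candidates for the thick gauge:
- **Right gauge**, top (425,266), side (340,208): blade top at about 12.4 mm, handle top at about 48 mm, edge 3–4 px. This matches the thick gauge.
- **Left gauge**, top (181,263): must be the thin one.

The grey press, top (300,230), is the real one, and the pink press at (490,330) is the decoy. I choose the right gauge. Its grip is at about (0.542, -0.307) with yaw -0.283.

```bash
python3 -m handwheel '[[[0,0,0],[0,0,1],-1],[[0,0,0],[0,0,1],-1],[[0,0,0],[0,0,1],-1],[[0,0,0],[0,0,1],-1],[[0,0,0],[0,0,1],-1],[[0,0,0],[0,0,1],-1],[[0,0,0],[0,0,0.94],-1],[[22.4,-28.6,0],[0,0,0],-1],[[22.4,-28.6,0],[0,0,0],-1],[[22.4,-28.6,0],[0,0,0],-1],[[22.4,-28.6,0],[0,0,0],-1],[[22.4,-28.6,0],[0,0,0],-1],[[22.4,-28.6,0],[0,0,0],-1],[[22.4,-28.6,0],[0,0,0],-1],[[22.4,-28.6,0],[0,0,0],-1],[[22.4,-28.6,0],[0,0,0],-1],[[22.4,-28.6,0],[0,0,0],-1],[[0,0,40],[0,0,0],-1],[[0,0,40],[0,0,0],-1],[[0,0,0],[0,0,0],-1]]'
cat >> h.py <<'E'
def pose():
    s=readout.get_state();w,x,y,z=s["ee_rot"]
    from scipy.spatial.transform import Rotation as Ro
    R=Ro.from_quat([x,y,z,w]).as_matrix();return np.array(s["position"]),R,np.arctan2(R[1,0],R[0,0]),s
E
python3 - <<'E'
from h import *
p,R,yaw,s=pose();print(p,yaw,R[:,2]);print("delta tool mm",1e3*R.T@(np.array([.5423,-.3067,.020])-p))
cv2.imwrite("pics/side1.png",vision.get_image("side")[150:270,250:410].repeat(5,0).repeat(5,1))
E
```

```text
clock: 2.6
position: [0.5396, -0.3054, 0.1477]
ee_rot: [-0.002, 0.99, -0.141, -0.004]
contact_force: [0.6, -0.0, 0.2]
width: 0.0851
gripper_force: 0.0
[ 0.53957969 -0.30543359  0.14769141] -0.2826965689712155 [-0.00702404  0.0049672  -0.99996299]
delta tool mm [  4.00373029   0.81614128 127.66128512]
```

View pics/side1.png

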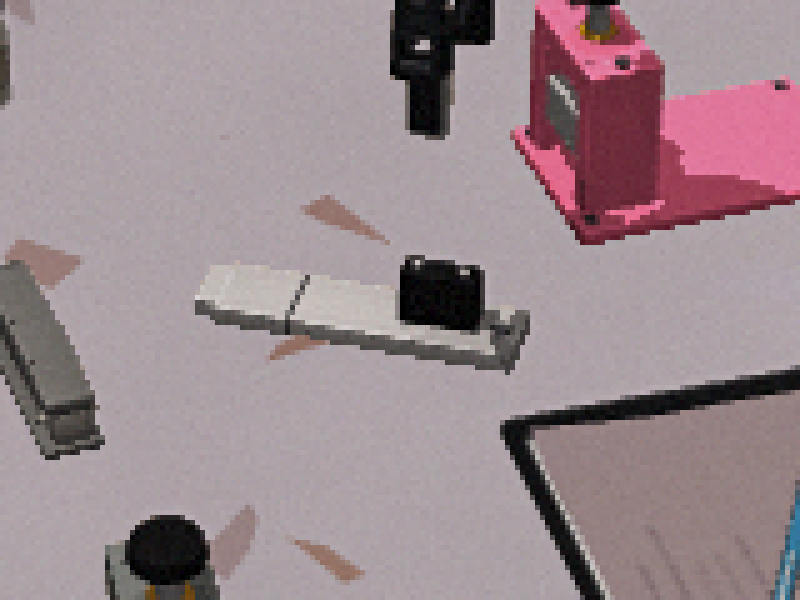

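The gripper finger shows at (335,177) above the gauge, and nothing is in the way. Descending to grip the handle.

```bash
python3 -m handwheel '[[[2,0.8,30],[0,0,0],-1],[[2,0,30],[0,0,0],-1],[[0,0,30],[0,0,0],-1],[[0,0,20],[0,0,0],-1],[[0,0,10],[0,0,0],-1],[[0,0,7],[0,0,0],-1],[[0,0,0],[0,0,0],-1],[[0,0,0],[0,0,0],-0.3],[[0,0,0],[0,0,0],0.2],[[0,0,0],[0,0,0],1],[[0,0,0],[0,0,0],1],[[0,0,0],[0,0,0],1],[[0,0,0],[0,0,0],1],[[0,0,0],[0,0,0],1]]' 60
python3 - <<'E'
from h import *
p,R,yaw,s=pose();print(p,yaw,R[:,2],s["width"],s["gripper_force"],s["contact_force"])
E
```

```text
clock: 4.4
position: [0.5457, -0.3092, 0.0247]
ee_rot: [0.0, 0.99, -0.141, 0.0]
contact_force: [0.5, 1.3, 4.6]
width: 0.0167
gripper_force: 60.1
[ 0.54572035 -0.30924026  0.02474794] -0.28300947016679595 [ 6.83364597e-04 -3.80892972e-04 -9.99999694e-01] 0.016668087264023128 60.051130056381226 [0.47828492 1.34493341 4.64456111]
```

```bash
python3 -m handwheel '[[[0,0,-20],[0,0,0],1],[[0,0,-25],[0,0,0],1],[[0,0,-25],[0,0,0],1],[[0,0,0],[0,0,-0.97],1],[[0,0,0],[0,0,-0.97],1],[[0,0,0],[0,0,-0.97],1],[[0,0,0],[0,0,-0.97],1],[[0,0,0],[0,0,-0.97],1],[[2,-29,0],[0,0,0],1],[[2,-29,0],[0,0,0],1],[[2,-29,0],[0,0,0],1],[[2,-29,0],[0,0,0],1],[[2,-29,0],[0,0,0],1],[[2,-29,0],[0,0,0],1],[[2,-29,0],[0,0,0],1],[[2,-29,0],[0,0,0],1],[[2,-29,0],[0,0,0],1],[[0,-28,0],[0,0,0],1],[[0,0,0],[0,0,0],1],[[0,0,0],[0,0,0],1]]'
python3 - <<'E'
from h import *
p,R,yaw,s=pose();print(p,yaw,R[:,2],s["width"],s["gripper_force"],s["contact_force"])
t=vision.get_image("top");cv2.imwrite("pics/top2.png",t);sd=vision.get_image("side");cv2.imwrite("pics/side2.png",sd)
f=lambda im,x,y,w,h,k:cv2.resize(im[y:y+h,x:x+w],(w*k,h*k),interpolation=cv2.INTER_CUBIC)
cv2.imwrite("pics/c5.png",np.hstack([f(t,255,180,80,120,5),f(sd,262,235,80,120,5)]))
E
```

```text
clock: 6.9
position: [0.4985, -0.0238, 0.0939]
ee_rot: [0.0, 0.994, 0.112, -0.0]
contact_force: [1.5, 0.2, -1.9]
width: 0.0164
gripper_force: 59.2
[ 0.49851456 -0.02380444  0.09390378] 0.22544736308883936 [-4.16288736e-04 -7.04798937e-04 -9.99999665e-01] 0.01637637555837958 59.21193301677704 [ 1.53290682  0.21395404 -1.94710541]
```

View pics/c5.png

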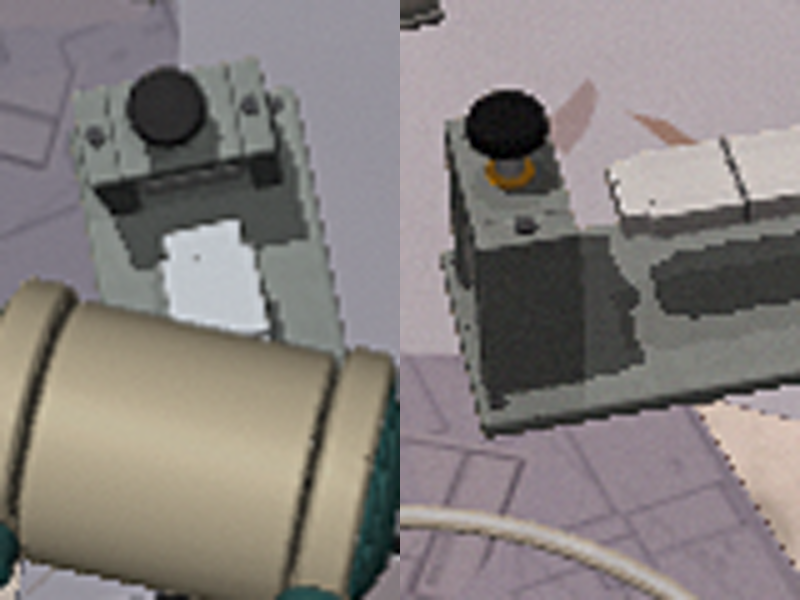

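The top crop shows the gauge nose at crop (162,237)–(240,221). The side crop shows the scored line from (725,140) to (745,217), and the crosshead's front edge runs from about (98,184) to (277,150) in the top crop. Next I'll compute the insertion geometry.

Run:
```python
from h import *
T=lambda x,y:((x+.5)/5-.5+255,(y+.5)/5-.5+180)
S=lambda x,y:((x-400+.5)/5-.5+262,(y+.5)/5-.5+235)
r=lambda v:np.round(v,4)
print("uprTL tri",tri(T(98,184),S(580,236)))
l=plane("top",T(98,184),.104);q=plane("top",T(277,150),.104);w=l-q;print("front edge",r(l),r(q),"mid",r((l+q)/2),np.linalg.norm(w),"yaw",np.arctan2(-w[0],w[1]))
print("upr side front z.104",r(plane("side",S(580,236),.104)))
for z in(.142,.138):print("pad",r(plane("top",T(167,106),z)))
e=[plane("top",T(*k),.012) for k in((293,88),(343,352))];d=e[0]-e[1];print("R edge yaw",np.arctan2(d[1],d[0]),r(e[1]))
e=[plane("top",T(*k),.104) for k in((75,97),(98,184))];d=e[0]-e[1];print("block L edge yaw",np.arctan2(d[1],d[0]))
e=[plane("top",T(*k),.104) for k in((261,58),(277,150))];d=e[0]-e[1];print("block R edge yaw",np.arctan2(d[1],d[0]))
n=[plane("top",T(*k),.083) for k in((163,237),(240,221))];print("nose",r(n),r((n[0]+n[1])/2))
print("blade R edge",[r(plane("top",T(*k),.083)) for k in((248,245),(268,330))])
print("line side",[r(plane("side",S(*k),.083)) for k in((725,140),(745,214))])
print("noseL",tri(T(163,237),S(617,214)))
p,R,yaw,s=pose();print("nose pred",p-[0,0,0]+R[:,0]*(.135-.004))
```

```text
uprTL tri (array([0.6413336 , 0.05167545, 0.09765693]), np.float64(0.0012108817737516851))
front edge [0.6408 0.0508 0.104 ] [ 0.6586 -0.0306  0.104 ] mid [0.6497 0.0101 0.104 ] 0.08323937614382013 yaw 0.21461443129030244
upr side front z.104 [0.6404 0.0586 0.104 ]
pad [0.6698 0.0166 0.142 ]
pad [0.6707 0.017  0.138 ]
R edge yaw 0.21407962138289138 [ 0.5761 -0.0612  0.012 ]
block L edge yaw 0.29805470945050916
block R edge yaw 0.20128332805774807
nose [[ 0.6203  0.0222  0.083 ]
 [ 0.6287 -0.0133  0.083 ]] [0.6245 0.0045 0.083 ]
blade R edge [array([ 0.6175, -0.0174,  0.083 ]), array([ 0.5781, -0.0279,  0.083 ])]
line side [array([ 0.5772, -0.0269,  0.083 ]), array([0.5691, 0.0225, 0.083 ])]
noseL (array([0.62297027, 0.0220934 , 0.08238391]), np.float64(0.0051567275363060185))
nose pred [0.6265101  0.00489717 0.09401961]
```

```bash
python3 -m handwheel '[[[0,-2.4,0],[0,0,0.1],1],[[0,0,20],[0,0,0],1],[[0,0,20],[0,0,0],1],[[0,0,10],[0,0,0],1],[[0,0,5],[0,0,0],1],[[0,0,1],[0,0,0],1],[[0,0,0],[0,0,0],1],[[0,0,0],[0,0,0],1]]'
python3 - <<'E'
from h import *
p,R,yaw,s=pose();print(p,yaw,R[:,2],s["width"],s["contact_force"],s["moment"])
t=vision.get_image("top");sd=vision.get_image("side")
f=lambda im,x,y,w,h,k:cv2.resize(im[y:y+h,x:x+w],(w*k,h*k),interpolation=cv2.INTER_CUBIC)
cv2.imwrite("pics/c6.png",np.hstack([f(t,255,180,80,120,5),f(sd,262,235,80,120,5)]))
E
```

```text
clock: 8.0
position: [0.5017, -0.0214, 0.0478]
ee_rot: [0.001, 0.994, 0.106, 0.005]
contact_force: [-13.0, 3.9, 66.7]
width: 0.0168
gripper_force: 71.2
[ 0.50168367 -0.02136474  0.04779523] 0.2133353221383762 [ 0.01041976 -0.00104497 -0.99994517] 0.01684301814463035 [-13.02677423   3.87720822  66.65323962] [ 0.68244856  2.40392354 -0.01997851]
```

View pics/c6.png

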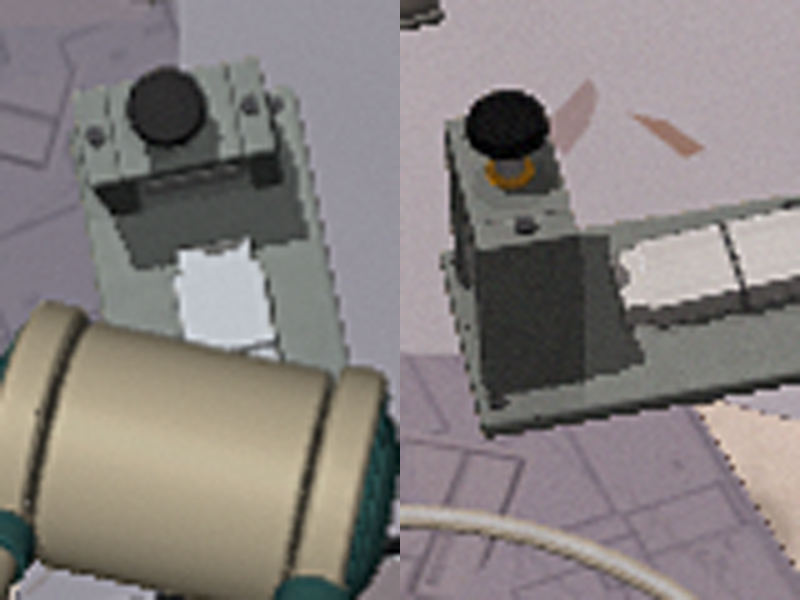

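Contact came 11 mm early, at 66 N and from behind the grip. The blade's rear is probably on the binder lying between the robot and the press. I'll lift and locate the binder edge.

```bash
python3 -m handwheel '[[[0,0,-6],[0,0,0],1],[[0,0,-10],[0,0,0],1],[[0,0,0],[0,0,0],1],[[0,0,0],[0,0,0],1]]'
python3 - <<'E'
from h import *
p,R,yaw,s=pose();print(p,yaw,R[:,2],s["width"],s["contact_force"],s["moment"])
t=cv2.imread("pics/top0.png");sd=vision.get_image("side");cv2.imwrite("pics/side3.png",sd)
f=lambda im,x,y,w,h,k:cv2.resize(im[y:y+h,x:x+w],(w*k,h*k),interpolation=cv2.INTER_CUBIC)
cv2.imwrite("pics/c7.png",np.hstack([f(t,255,250,80,100,5),f(sd,290,240,80,100,5)]))
print("rear in top",proj("top",p-R[:,0]*.049-[0,0,.025]))
for uv in((289,299),(300,297)):print(plane("top",uv,.0),plane("top",uv,.02))
E
```

```text
clock: 8.6
position: [0.4974, -0.0211, 0.0534]
ee_rot: [-0.0, 0.994, 0.107, -0.001]
contact_force: [-0.1, 0.0, -1.3]
width: 0.0171
gripper_force: 61.4
[ 0.49740482 -0.02109548  0.05342406] 0.2141707397838266 [-1.90320526e-03  2.42551630e-04 -9.99998159e-01] 0.017060725121914408 [-0.09417851  0.00175445 -1.32914625] [ 0.01335711  0.11145611 -0.01309702]
rear in top [[309.17612701 301.66643923]]
[0.45427862 0.01970185 0.        ] [0.45441356 0.01781054 0.02      ]
[ 0.45992931 -0.00718004  0.        ] [ 0.45996338 -0.00859152  0.02      ]
```

View pics/c7.png

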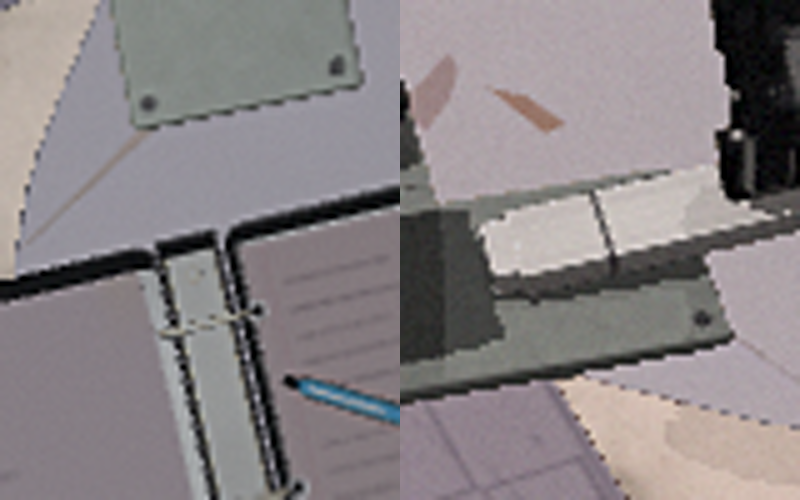

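The rear overlaps the binder edge (x≈0.465) by about 15 mm. I'll move forward 24 mm at this height before lowering.

```bash
python3 -m handwheel '[[[12,0,0],[0,0,0],1],[[12,0,0],[0,0,0],1],[[0,0,5],[0,0,0],1],[[0,0,5],[0,0,0],1],[[0,0,0],[0,0,0],1],[[0,0,0],[0,0,0],1]]'
python3 - <<'E'
from h import *
p,R,yaw,s=pose();print(p,yaw,R[:,2],s["width"],s["contact_force"],s["moment"])
t=vision.get_image("top");sd=vision.get_image("side");cv2.imwrite("pics/side4.png",sd)
f=lambda im,x,y,w,h,k:cv2.resize(im[y:y+h,x:x+w],(w*k,h*k),interpolation=cv2.INTER_CUBIC)
cv2.imwrite("pics/c8.png",np.hstack([f(t,265,190,50,75,8),f(sd,300,250,50,75,8)]))
E
```

```text
clock: 9.4
position: [0.5219, -0.016, 0.0446]
ee_rot: [0.0, 0.994, 0.107, 0.001]
contact_force: [1.5, -0.2, 0.7]
width: 0.0169
gripper_force: 61.8
[ 0.5218661  -0.01602527  0.04455959] 0.2142183629404276 [ 1.29928525e-03 -1.29910965e-04 -9.99999147e-01] 0.016914475034442957 [ 1.47670376 -0.21296089  0.66827188] [ 0.07294565 -0.40675205 -0.01985968]
```

View pics/c8.png

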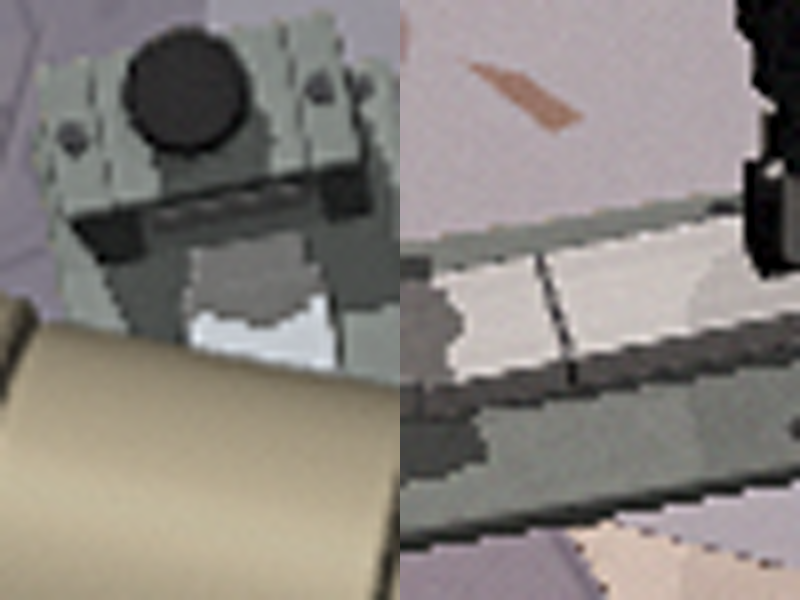

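The nose has now passed the mouth plane's shadow and the scored line is at side crop (555,315). The moment says the nose lightly touches the bed, so the blade is slightly nose-down. I'll check lateral offset and distance numerically.

```bash
cat >> h.py <<'E'
M=np.array([.6492,.0110,.012]);PX=np.array([np.cos(.2146),np.sin(.2146),0]);PY=np.array([-PX[1],PX[0],0])
def pf(P): d=np.asarray(P)-M;return np.round(1e3*np.array([d@PX,d@PY,d[2]]),1)
E
python3 - <<'E'
from h import *
T=lambda x,y:((x+.5)/8-.5+265,(y+.5)/8-.5+190)
S=lambda x,y:((x-400+.5)/8-.5+300,(y+.5)/8-.5+250)
for z in(.024,.028):
  print("top edges L",[pf(plane("top",T(*k),z)) for k in((190,255),(188,340))],"R",[pf(plane("top",T(*k),z)) for k in((318,235),(336,360))])
  print("line",[pf(plane("side",S(*k),z)) for k in((540,255),(571,362))])
# side-face height along blade: intersect with press vertical plane y=+22mm
def vp(uv,y):
  c,r=ray("side",uv);s=(y/1e3-(c-M)@PY)/(r@PY);return pf(c+r*s)
for k in((420,418),(571,383),(700,362),(790,346)):print("bottom",vp(S(*k),22))
for k in((480,383),(571,362),(700,332),(790,312)):print("topedge",vp(S(*k),22))
print("bed top edge",[vp(S(*k),58) for k in((420,522),(780,465))])
p,R,yaw,s=pose();print("tcp",pf(p))
E
```

```text
top edges L [array([-2.6, 16.1, 12. ]), array([-28.5,  21.4,  12. ])] R [array([ -4. , -23.6,  12. ]), array([-43.1, -22.1,  12. ])]
line [array([-57.1, -27.3,  12. ]), array([-56.2,  18.1,  12. ])]
top edges L [array([-3.4, 15.9, 16. ]), array([-29.1,  21.1,  16. ])] R [array([ -4.7, -23.8,  16. ]), array([-43.7, -22.2,  16. ])]
line [array([-56.2, -23.1,  16. ]), array([-55.3,  22.1,  16. ])]
bottom [-11.4  22.    3.2]
bottom [-55.3  22.    7.6]
bottom [-93.   22.    7.8]
bottom [-119.5   22.     8.5]
topedge [-28.9  22.   13.3]
topedge [-55.3  22.   15.9]
topedge [-92.8  22.   19.7]
topedge [-119.1   22.    22. ]
bed top edge [array([-4.2, 58. , -0.7]), array([-107.4,   58. ,   -1.3])]
tcp [-130.2    0.7   32.5]
```

```bash
python3 -m handwheel '[[[0,0,0],[0,0.55,0],1],[[0,0,0],[0,0,0],1],[[0,0,2],[0,0,0],1],[[0,0,2],[0,0,0],1],[[0,0,1],[0,0,0],1],[[0,0,0],[0,0,0],1],[[0,0,0],[0,0,0],1]]'
cat > prof.py <<'E'
from h import *
p,R,yaw,s=pose();print("tcp",pf(p),"yaw",yaw,R[:,2],s["contact_force"],s["moment"],s["width"])
import sys
t=vision.get_image("top");sd=vision.get_image("side");gt=cv2.cvtColor(t,6).astype(np.float32);gs=cv2.cvtColor(sd,6).astype(np.float32)
def smp(n,g,P):
  uv=proj(n,P).astype(np.float32);return cv2.remap(g,uv[:,0].reshape(1,-1),uv[:,1].reshape(1,-1),1).ravel().astype(int)
ys=np.arange(-36,37,2)
for x in(-8,-16,-22,-30):print("top x",x,smp("top",gt,[M+PX*x/1e3+PY*y/1e3+[0,0,.014] for y in ys]))
xs=np.arange(-90,25,1.)
for y in(12,0,-12):
  v=smp("side",gs,[M+PX*x/1e3+PY*y/1e3+[0,0,.014] for x in xs]);print("side y",y,v)
def vp(uv,y):
  c,r=ray("side",uv);s=(y/1e3-(c-M)@PY)/(r@PY);return pf(c+r*s)
zs=np.arange(-4,24,1.5)
for x in(-110,-90,-60,-40):print("face x",x,smp("side",gs,[M+PX*x/1e3+PY*.022+[0,0,z/1e3] for z in zs]))
E
python3 prof.py
```

```text
clock: 10.38
position: [0.5218, -0.0159, 0.0393]
ee_rot: [-0.003, 0.994, 0.107, 0.029]
contact_force: [-0.1, -0.7, -1.4]
width: 0.0166
gripper_force: 61.4
tcp [-130.2    0.9   27.3] yaw 0.21454715851776182 [ 0.05618741  0.01215384 -0.99834626] [-0.11482731 -0.65079503 -1.43881404] [-0.03570197  0.14901414 -0.02215083] 0.016581559829481236
top x -8 [ 78  77  77  75  75  77  78  77  55  92 114 117 114 114 114 114 115 115
 115 116 115 115 117 115 116 120 107  77  73  76  78  78  78  78  78  78
  77]
top x -16 [ 78  78  78  78  77  77  71  88 109 115 113 113 115 116 115 112 114 117
 118 115 117 115 114 113 113 113 116 119 106  72  69  77  78  77  78  78
  75]
top x -22 [ 77  76  76  78  76  72  77 104 126 125 114 107 109 111 114 114 113 112
 113 114 112 109 106 104 136 169 173 134 109  88  77  75  77  79  78  77
  74]
top x -30 [ 80  88  98 109 117  93  63 115 190 203 196 201 197 191 188 159 154 164
 178 188 199 199 198 197 196 195 198 205 177 118  71 104 103  89  89  99
 108]
side y 12 [187 186 186 188 189 190 191 192 193 193 193 192 191 191 190 189 188 189
 190 190 190 190 191 191 191 
[... 982 characters left out ...]
6 184 151 112 115
 123 143 172 192 192 192 191 191 190 189 188 188 189 188 188 188 188 187
 187 188 188 188 188 188 188 189 185 159 126 105 103 100 103 104 104 103
 102 102 102 104 107 108 107 105  96  86  70  55  48  48  48  47  47  48
  49  48  48  48  49  49  48  46  47  48  48  47  46  46  46  46  47  48
  47  46  47  49  49  48  47]
face x -110 [114 114 114 112  79  46  56  68  71  72  74  76  82  90 114 158 181 175
 171]
face x -90 [123 123 107  72  51  59  65  69  72  73  75  79  84 128 178 191 191 190
 190]
face x -60 [121 112  96  69  53  66  77  75  74  74  74  77  80 127 186 202 197 193
 190]
face x -40 [127 123 117  95  62  50  63  71  72  72  73  76  97 118 158 196 195 190
 189]
```

Blade is now level, about 2 mm above the bed. The line is at x≈-55 mm and the lateral offset is about -0.8 mm. Sliding in 50 mm.

```bash
python3 -m handwheel '[[[0,-0.8,0.5],[0,0,0],1],[[0,0,0.5],[0,0,0],1],[[5,0,0.29],[0,0,0],1],[[5,0,0.29],[0,0,0],1],[[5,0,0.29],[0,0,0],1],[[5,0,0.29],[0,0,0],1],[[5,0,0.29],[0,0,0],1],[[5,0,0.29],[0,0,0],1],[[5,0,0.29],[0,0,0],1],[[5,0,0.29],[0,0,0],1],[[5,0,0.29],[0,0,0],1],[[5,0,0.29],[0,0,0],1],[[0,0,0],[0,0,0],1],[[0,0,0],[0,0,0],1]]'
python3 prof.py
```

```text
clock: 12.22
position: [0.5703, -0.0044, 0.0382]
ee_rot: [-0.003, 0.994, 0.107, 0.028]
contact_force: [1.0, 0.2, -2.0]
width: 0.0167
gripper_force: 61.4
tcp [-80.4   1.7  26.2] yaw 0.2144968017013979 [ 0.05570473  0.01220546 -0.99837268] [ 1.03274095  0.2240462  -1.95197526] [-0.02016241  0.08644728 -0.00879517] 0.016721616727164046
top x -8 [ 75  76  81  87  94 100 104 108 113 116 120 122 124 126 128 131 133 133
 137 137 140 142 143 144 145 146 147 147 149 150 150 151 153 153 154 155
 156]
top x -16 [120 122 124 127 129 130 132 134 136 137 138 141 142 143 146 146 148 149
 150 151 151 151 153 154 155 156 156 157 157 157 159 160 160 160 162 164
 163]
top x -22 [135 138 138 140 142 143 144 145 147 148 149 150 150 152 153 153 153 154
 154 156 158 158 158 158 160 161 162 162 162 163 164 167 168 167 167 168
 170]
top x -30 [124 145 153 154 154 153 155 156 155 156 158 158 158 158 160 160 162 162
 163 164 164 166 166 166 169 169 170 170 171 173 173 174 175 177 178 178
 180]
side y 12 [ 88  88  88  89  89  87  85  93 119 144 150 157 164 169 173 175 177 176
 176 175 173 173 174 175 173 172 17
[... 956 characters left out ...]
9 190 192 193 192 190 188 186 184 186
 187 187 188 189 189 189 190 191 191 189 187 189 191 191 191 191 191 191
 190 189 189 189 190 191 193 192 186 160 128 109 107 107 106 104 104 105
 105 106 107 107 106 106 106 103  94  84  69  55  48  48  47  48  49  47
  45  44  46  48  48  48  48  48  48  47  47  48  50  49  48  49  49  49
  49  50  50  49  50  50  49]
face x -110 [58 57 56 55 58 62 66 70 70 70 71 73 80 92 95 89 86 88 89]
face x -90 [114 115 102  73  57  70  80  78  76  73  70  73  76  84  92  91  86  83
  83]
face x -60 [120 116 101  67  46  60  73  76  78  78  77  77  78 118 169 182 176 174
 174]
face x -40 [128 123 117 101  78  67  70  72  76  80  83  93 147 201 198 196 194 193
 194]
```

Run:
```python
from h import *
sd=cv2.imread("pics/side0.png");gs=cv2.cvtColor(sd,6).astype(np.float32)
t=cv2.imread("pics/top0.png");gt=cv2.cvtColor(t,6).astype(np.float32)
def smp(n,g,P):
  uv=proj(n,P).astype(np.float32);return cv2.remap(g,uv[:,0].reshape(1,-1),uv[:,1].reshape(1,-1),1).ravel().astype(int)
xs=np.arange(-12,12,1.)
for y in(40,42,44):
 for z in(30,60,85):print("upr side y",y,"z",z,smp("side",gs,[M+PX*x/1e3+PY*y/1e3+[0,0,z/1e3] for x in xs]))
xs2=xs-130
for y in(40,20,0,-20,-40):
  P=[M+PX*x/1e3+PY*y/1e3 for x in xs2];print("bed y",y,"side",smp("side",gs,P),"top",smp("top",gt,P))
for y in(-35,-20,20,35):print("upr top edge y",y,smp("top",gt,[M+PX*x/1e3+PY*y/1e3+[0,0,.092] for x in xs]))
ys=np.arange(30,64,1.)
print("bed L",smp("top",gt,[M-PX*.08+PY*y/1e3 for y in ys+10]),"bed R",smp("top",gt,[M-PX*.08-PY*y/1e3 for y in ys+10]))
```

```text
upr side y 40 z 30 [63 64 65 65 65 65 65 65 65 65 65 61 51 44 44 43 42 43 43 43 44 44 44 45]
upr side y 40 z 60 [62 62 63 64 62 60 61 63 64 65 64 59 55 52 48 46 45 44 44 44 45 46 45 44]
upr side y 40 z 85 [115 117 120 121 122 122 119 113 110 108 104  98  88  76  71  69  67  62
  58  59  65  72  79  83]
upr side y 42 z 30 [64 66 67 66 64 63 61 61 64 65 66 65 56 48 45 44 43 44 44 45 45 43 41 43]
upr side y 42 z 60 [63 64 64 63 62 61 61 63 64 65 66 62 58 54 49 46 46 45 45 45 44 44 43 43]
upr side y 42 z 85 [107 100  98  94  92  89  85  79  76  73  69  65  61  52  45  46  47  46
  45  48  50  51  51  50]
upr side y 44 z 30 [64 66 67 66 64 63 61 60 61 61 63 64 59 51 47 45 44 43 43 44 45 44 43 44]
upr side y 44 z 60 [63 63 62 62 63 61 60 61 61 62 64 63 59 54 49 46 45 44 44 43 43 43 43 44]
upr side y 44 z 85 [94 71 66 65 65 65 65 65 65 64 64 64 65 55 43 42 43 43 42 42 43 43 42 42]
bed y 40 side [160 159 159 160 161 161 161 161 161 161 161 161 161 159 150 135 123 123
 122 122 121 120 120 119] top [147 147 147 147 148 149 150 151 151 149 145 139 118  99 108 129 144 141
 138 136 135 134 135 13
[... 927 characters left out ...]
  26  36  54  77 104 133 136 133
 131 131 131 131 131 130]
upr top edge y -20 [ 66  64  61  54  48  54  61  66  71  67  48  31  58  85 110 132 146 141
 137 137 136 132 127 121]
upr top edge y 20 [ 66  65  63  59  54  53  55  57  57  56  56  57  70 100 129 133 136 137
 136 135 134 132 129 127]
upr top edge y 35 [ 25  27  30  32  31  30  30  30  28  25  27  46  68  97 124 137 135 132
 131 131 131 132 132 133]
bed L [134 134 134 133 132 132 133 134 135 135 136 135 135 137 137 134 126 120
 130 140 145 147 149 149 149 149 149 149 148 147 143 136 131 150] bed R [132 132 131 130 129 129 129 129 129 130 131 132 129 127 124 120 120 135
 149 151 150 148 148 148 148 147 147 148 149 148 148 148 148 148]
```

Front plane refined to x≈+1.2 mm and the line is at about -5.2 mm, so 6.3 mm is left. Then settle on the bed, release, and lift clear.

```bash
python3 -m handwheel '[[[3.2,0,0.2],[0,0,0],1],[[3.1,0,0.2],[0,0,0],1],[[0,0,0],[0,0,0],1],[[0,0,0.8],[0,0,0],1],[[0,0,0.8],[0,0,0],1],[[0,0,0],[0,0,0],1],[[0,0,0],[0,0,0],1]]'
python3 - <<'E'
from h import *
p,R,yaw,s=pose();print("tcp",pf(p),s["contact_force"],s["moment"])
E
```

```text
clock: 13.2
position: [0.5767, -0.0032, 0.037]
ee_rot: [-0.003, 0.994, 0.107, 0.029]
contact_force: [-2.9, -0.1, 2.1]
width: 0.0167
gripper_force: 61.9
tcp [-73.8   1.6  25. ] [-2.87954369 -0.09158633  2.14816838] [ 0.01773834 -0.01478764 -0.01540228]
```

```bash
python3 -m handwheel '[[[0,0,0],[0,0,0],0.6],[[0,0,0],[0,0,0],0.2],[[0,0,0],[0,0,0],-0.2],[[0,0,0],[0,0,0],-0.5],[[0,0,0],[0,0,0],-0.5],[[0,0,-10],[0,0,0],-0.5],[[0,0,-25],[0,0,0],-0.5],[[0,0,-30],[0,0,0],-0.5],[[0,0,-40],[0,0,0],-0.5],[[0,0,-40],[0,0,0],-0.5],[[0,0,-40],[0,-0.55,0],1],[[-50,0,0],[0,0,0],1],[[-50,0,0],[0,0,0],1],[[-50,0,0],[0,0,0],1],[[0,0,0],[0,0,0],1],[[0,0,0],[0,0,0],1]]'
python3 prof.py
python3 - <<'E'
from h import *
t=vision.get_image("top");gt=cv2.cvtColor(t,6).astype(np.float32)
cv2.imwrite("pics/top5.png",t)
xs=np.arange(-20,22,1.)
for y in(-15,0,15):
  uv=proj("top",[M+PX*x/1e3+PY*y/1e3+[0,0,.014] for x in xs]).astype(np.float32)
  print(y,cv2.remap(gt,uv[:,0].reshape(1,-1),uv[:,1].reshape(1,-1),1).ravel().astype(int))
ys=np.arange(-34,35,1.)
for x in(-25,-45,-110):
  uv=proj("top",[M+PX*x/1e3+PY*y/1e3+[0,0,.014] for y in ys]).astype(np.float32)
  print(x,cv2.remap(gt,uv[:,0].reshape(1,-1),uv[:,1].reshape(1,-1),1).ravel().astype(int))
xs=np.arange(-140,-85,1.)
for y in(-12,0,12):
  uv=proj("top",[M+PX*x/1e3+PY*y/1e3+[0,0,.014] for x in xs]).astype(np.float32)
  print("rear",y,cv2.remap(gt,uv[:,0].reshape(1,-1),uv[:,1].reshape(1,-1),1).ravel().astype(int))
E
```

```text
clock: 15.2
position: [0.4207, -0.0374, 0.2223]
ee_rot: [0.0, 0.994, 0.107, 0.001]
contact_force: [-0.2, 0.6, -0.4]
width: -0.0001
gripper_force: 0.0
tcp [-233.5    1.4  210.3] yaw 0.21402141232862373 [ 2.95015164e-03 -5.25955624e-04 -9.99995510e-01] [-0.228946    0.63828398 -0.40544929] [ 0.02021405 -0.00201908 -0.00182496] -7.697285530843904e-05
top x -8 [ 76  77  78  76  76  76  74  75 105 114 115 113 113 114 117 118 116 117
 120 117 116 116 117 115 117 116 116 118 124  89  74  74  78  76  76  76
  77]
top x -16 [ 78  76  76  75  75  77  63  80 109 118 113 113 113 113 115 117 118 118
 118 118 117 117 117 117 118 114 115 117 108  85  73  77  78  77  78  76
  75]
top x -22 [ 76  76  75  77  77  75  69  66 115 127 119 110 111 112 115 117 117 117
 119 116 114 114 114 111 108 105 105 115 135 110  84  72  76  76  76  75
  72]
top x -30 [ 79  87  97 107 114  89  57 110 188 203 198 183 186 189 189 160 155 164
 177 186 198 198 197 196 195 195 196 200 178 123  69 102 102  89  89  99
 106]
side y 12 [175 177 178 177 176 174 173 173 174 175 175 175 175 176 176 176 176 175
 174 174 174 175 174
[... 3071 characters left out ...]
]
rear -12 [149 150 149 149 150 151 151 147 143 108  71  54  59  62  77  92 123 167
 208 202 196 193 191 190 190 190 191 193 194 195 196 197 198 199 200 202
 200 195 189 185 181 178 177 180 191 205 202 196 186 168 149 163 181 188
 182]
rear 0 [147 147 148 149 150 151 150 148 144 111  80  67  65  66  81  96 132 177
 208 191 173 134  89  57  60  65  65  64  59  48  37  53  72  90 107 123
 120 117  96  58  22  15   9  12  19  27  40  57  84 120 162 176 183 153
 106]
rear 12 [149 149 149 149 150 152 149 145 133  95  56  53  61  71  87 102 142 185
 207 202 198 197 196 195 196 196 194 193 193 193 194 195 195 195 196 196
 197 197 196 195 193 185 179 165 149 137 134 131 134 137 143 159 171 181
 180]
```

The top profile puts the scored line at x≈+1.0 mm against a front plane of about +1.2 mm. The blade is flat, straight and centred. Next: closed fingers over the pad.

```bash
python3 -m handwheel '[[[32,0,0],[0,0,0],1],[[32,0,0],[0,0,0],1],[[32,0,0],[0,0,0],1],[[32,0,0],[0,0,0],1],[[32,0,0],[0,0,0],1],[[32,0.9,0],[0,0,0],1],[[32,0,0],[0,0,0],1],[[32,0,0],[0,0,0],1],[[0,0,0],[0,0,0],1],[[0,0,25],[0,0,0],1],[[0,0,25],[0,0,0],1],[[0,0,15],[0,0,0],1],[[0,0,0],[0,0,0],1],[[0,0,0],[0,0,0],1]]'
python3 - <<'E'
from h import *
p,R,yaw,s=pose();print("tcp",pf(p),p,R[:,2],s["contact_force"])
E
```

```text
clock: 17.1
position: [0.6708, 0.0163, 0.1573]
ee_rot: [0.0, 0.994, 0.107, 0.001]
contact_force: [-0.5, -0.4, 1.1]
width: -0.0001
gripper_force: 0.0
tcp [ 22.2   0.6 145.3] [0.67079143 0.01628097 0.15729767] [ 1.60363301e-03 -2.18330583e-04 -9.99998690e-01] [-0.45433582 -0.40524496  1.05315306]
```

Centred over the pad. Pressing slowly.

```bash
python3 -m handwheel '[[[0,0,5],[0,0,0],1],[[0,0,5],[0,0,0],1],[[0,0,3],[0,0,0],1],[[0,0,3],[0,0,0],1],[[0,0,2],[0,0,0],1],[[0,0,2],[0,0,0],1],[[0,0,2],[0,0,0],1],[[0,0,1.5],[0,0,0],1],[[0,0,0],[0,0,0],1],[[0,0,0],[0,0,0],1]]'
```

```text
clock: 18.35
position: [0.6701, 0.0163, 0.1328]
ee_rot: [0.0, 0.994, 0.107, -0.0]
contact_force: [-0.4, -0.4, 3.7]
width: 0.0004
gripper_force: 1.4
```

```bash
python3 -m handwheel '[[[0,0,1],[0,0,0],1],[[0,0,1],[0,0,0],1],[[0,0,0.5],[0,0,0],1],[[0,0,0],[0,0,0],1],[[0,0,0],[0,0,0],1]]'
```

```text
clock: 18.98
position: [0.6701, 0.0163, 0.1321]
ee_rot: [0.0, 0.994, 0.107, 0.0]
contact_force: [-3.4, 0.2, 9.6]
width: 0.0002
gripper_force: 5.1
```

```bash
python3 -m handwheel '[[[0,0,1],[0,0,0],1],[[0,0,0],[0,0,0],1],[[0,0,0],[0,0,0],1]]'
```

```text
clock: 19.35
position: [0.6702, 0.0163, 0.132]
ee_rot: [0.0, 0.994, 0.107, 0.001]
contact_force: [-5.4, 0.1, 13.4]
width: 0.0001
gripper_force: 7.0
```

The pad has stopped at 0.132 m, the resting height, and force is rising. One more nudge, then withdraw.

```bash
python3 -m handwheel '[[[0,0,1],[0,0,0],1],[[0,0,0],[0,0,0],1],[[0,0,0],[0,0,0],1],[[0,0,-4],[0,0,0],1],[[0,0,-10],[0,0,0],1],[[0,0,-30],[0,0,0],1],[[0,0,-40],[0,0,0],1],[[-50,0,0],[0,0,0],1],[[-50,0,0],[0,0,0],1],[[-50,0,0],[0,0,0],1],[[-50,0,0],[0,0,0],1],[[-50,0,0],[0,0,0],1],[[0,0,0],[0,0,0],1],[[0,0,0],[0,0,0],1]]'
python3 - <<'E'
from h import *
t=vision.get_image("top");gt=cv2.cvtColor(t,6).astype(np.float32);t5=cv2.cvtColor(cv2.imread("pics/top5.png"),6).astype(np.float32)
S=lambda n,g,P:cv2.remap(g,*[q.reshape(1,-1) for q in proj(n,P).astype(np.float32).T],1).ravel().astype(int)
xs=np.arange(-12,12,1.)
for y in(-15,0,15):print("line",y,S("top",gt,[M+PX*x/1e3+PY*y/1e3+[0,0,.014] for x in xs]))
xs=np.arange(-134,-112,1.)
for y in(-12,12):print("rear",y,S("top",gt,[M+PX*x/1e3+PY*y/1e3+[0,0,.014] for x in xs]))
d=np.abs(gt-t5);d[:, :]=cv2.blur(d,(3,3));ysx=np.argwhere(d[200:300,150:460]>25);print("changed px near work",len(ysx),ysx.min(0)+[200,150] if len(ysx) else 0,ysx.max(0)+[200,150] if len(ysx) else 0)
E
```

```text
clock: 21.1
position: [0.427, -0.0371, 0.2128]
ee_rot: [0.0, 0.994, 0.107, 0.001]
contact_force: [0.8, 0.4, -0.2]
width: 0.0003
gripper_force: 0.0
line -15 [112 112 112 113 114 114 115 115 113 111  98  82  70  67  64  66  68  68
  60  54  57  67  75  74]
line 0 [118 118 117 117 117 117 117 117 116 116 108  94  78  75  74  71  63  54
  53  54  59  68  79  75]
line 15 [115 115 114 114 115 116 116 116 114 112 108  91  75  68  71  74  66  56
  52  55  59  71  83  85]
rear -12 [151 148 145 109  70  53  58  62  77  92 123 167 207 202 197 194 193 192
 191 192 192 193]
rear 12 [149 145 132  94  55  53  63  73  87 100 141 185 206 202 198 196 195 194
 194 194 194 195]
changed px near work 573 [228 240] [299 315]
```

The gauge has not moved since release, and the bar is down on it. Handing in.

```bash
python3 -c "
from rig import manip;print(manip.sign_off())"
```

```text
the job is handed in; nothing more can be done
None
```

The thick gauge is nipped under the press bar with its scored line within about 1 mm of the upright fronts. The robot is clear and the job was handed in at about 21 s, though earlier the gauge's rear end pressed on the open binder at about 67 N, so a contact-force limit could be called against it.

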